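# Put the hair clip away in the loose-lidded trinket box

## Task

Tip up the loose lid of the low wooden trinket box (the one with an overhanging lid and two brass stays at its back) and leave it leaning back against the stays on its own. Lay the steel hair clip in the box's well, then bring the lid down again so that it sits flat and fully home on the box. Lower the lid gently, do not let it slam, and leave the other things on the dresser where they are.

Things in the scene. Friction and masses are not known exactly. Their poses are not given: they have to be found in the camera images.
- box: Fixed wooden trinket box, open on top. Origin: centre of its underside; +x to its back, y along its width, z up. Body spans x -65..+60, y -70..+70, z 0..70 mm. Walls 8 mm, but at the back a flat ledge x 38..60. Two brass stays (8 mm bars) rise from the ledge at x 54, y -50 and +50, leaning 22 deg backward, to z 141 at x 84.
- lid: Loose lid, 0.2 kg: board 133 (x) by 150 (y) by 8 mm, plug below it (x -33..+52, y -57..+57, 5 deep) that drops into the well with 3 to 5 mm play. Origin: centre of the board's underside; x to its back edge. Closed: at x -18, y 0, z 70 mm of the box, front edge 20 mm beyond the box's front, back edge 2 mm before the stays.
- lid_front (a point): Middle of the lid's front edge, on the board's underside (66 mm in front of the lid's origin). When the lid leans on the stays it stands on its back edge on the ledge, turned up by about 112 deg, and this edge is on top, about 193 mm above the dresser.
- well (a point): Centre of the floor of the box's well. The well spans x -57..+38, y -62..+62 mm of the box's frame, floor at z 40, rim at z 70.
- clip: Stainless steel hair clip, a slim bar 72 long (its x) by 12 wide (y) by about 14 mm high, 30 g, lying flat on the dresser. Origin at the centre of its underside. Shorter and thicker than the nail file.
- dish: Bystander: round white ceramic ring dish, diameter 90, 22 mm high. Origin at the centre of its underside.
- bottle: Bystander: green glass bottle with stopper, diameter 66, 160 mm high, standing. Origin at the centre of its underside.
- brush: Bystander: wooden hairbrush lying bristles down, along its x from -100 (handle end) to +93 mm, 55 wide, 34 mm high. Origin on the dresser where handle meets head.
- jar: Bystander: white cream jar, diameter 58, 40 mm high. Origin at the centre of its underside.
- perfume: Bystander: small amber perfume bottle, 40 by 30 mm, 58 mm high. Origin at the centre of its underside.
- file: Bystander: flat nail file, 120 (x) by 13 mm, 4 to 6 mm high. Origin at the centre of its underside.
There are look-alikes about, which are no part of the job. Leave any white look-alike of the lid alone. What is shaped like the clip but black is not meant.

How it is judged:
By the outcome, as a careful person would: the job done as asked, in the order asked, and still so for the second after the job is handed in, with the robot touching nothing.
It also fails if it takes over 64 s, if anything falls off the work surface, if the arm or the gripper's body presses on something with over 40 N, if the wrist force passes 120 N, or if a joint passes its speed limit or range.

## Robot

A 6-joint arm with a two-finger parallel gripper is mounted at the origin on the work surface. World frame = base frame: x ahead of the robot, y to its left, z up, the work surface at z = 0. Lengths are in mm, angles in rad, forces in N, time in s.
With the tool pointing down it reaches from about 350 to 975 mm from the base axis. Payload 7.1 kg.
Tool frame: the origin (TCP) lies between the finger pads; the fingertips stand ctrl.tip_extent ahead of it and the grasp point (between the pads) lies 3 mm ahead of it (ctrl.tip_extent is the distance from the TCP to the fingertips, in mm); z points along the fingers, y is the direction in which the jaws open and shut (so a half turn about z gives the same grasp; the last joint's range is limited). The gripper opens to 88 mm and grips with 3 to 60 N. Pads are 20 mm wide; open, the fingers measure 115 mm over their backs; the gripper's body (75 mm by 178 mm) begins 61 mm behind the grasp point.
Start: joints at [-1.351, 0.423, 1.63, -0, 1.089, -0.019], TCP at [147.855, -607.243, 244.675] pointing down, gripper open.
Joint ranges: [-3, 3], [-0.9, 2.11], [0.09, 2.58], [-1.31, 4.45], [0.11, 2.69], [-2.54, 2.54]. Speed limits (rad/s): [2.39, 2.39, 3.01, 3.14, 3.14, 3.14].

## Interface

Orientations are given as a rotation vector (axis times angle).
In Python, from workcell import ctrl, viewer gives the robot as it stands.
- The arm moves only by the shell command python3 -m crank 'ROWS' [OPENING]. ROWS is text: rows parted by semicolons, each of 4 numbers parted by spaces: the shift along the tool's x, y, z in mm, then the turn about the tool's z in degrees. In form: x y z spin; .... A call has 1 to 12 rows; each row is the pose to reach, as a shift and turn from the pose measured when the call began, along the tool's axes at that moment; what a row does not reach only later rows make up. A row lasts 1/8 s, in which the tool goes at most 62.5 mm and 10.7 degrees, less where a joint would pass 70% of its speed; a pose out of reach is approached as far as the arm can. A call with a gripper value outside its range is refused whole. OPENING is the closure, from 0 (fully open) to 1 (shut), set as the call begins (- or left out, the last holds). The fingers move at their own pace and stop on an object; the grip force is fixed at half the most. Time passes only in rows, so rows that repeat a pose let the fingers close. It gives the time, the measured TCP pose, the force and the opening at its end, in the units of the state.
- ctrl.get_obs(): the state, without advancing time (a new reading comes with each control period).
- viewer.get_image(name): name is "side" or "top" or "wrist"; returns a dict with "color" (480x640x3 uint8, red, green, blue), "vfov" (degrees; the focal length in pixels is half the picture's height over the tangent of half this angle, whatever the lens; pixels are square), "cx", "cy" (the principal point, pixels), "extrinsics" (4x4, takes a point from camera to world coordinates). Camera axes: x right, y down, z forward; pixel columns grow to the right and rows downward; lengths in mm; the calibration is good to about 2 mm. A picture is of the moment at which its call begins. There is no depth.
- ctrl.close_job(): hands the job in, once; it reports no verdict.
The state is a dict: "t": time; "qpos": joint angles; "qvel": joint speeds; "joint_torque": joint torques, N m; "ee_pos": TCP position; "orientation": TCP orientation; "ft_force": force on the tool from outside, world axes, zero at the start; "moment": the same for the moment, N m; "width": finger opening in mm.
Only numpy, scipy, OpenCV 4.12 (cv2) and the standard library are available. Lean on these libraries where they do the work, as an engineer would, in place of code of your own. Each camera call takes 0.05 s, during which the arm holds its last target. There are 200 camera calls.

## Working session

There is one attempt and no reset: what is moved stays moved. The work goes in short steps, Python scripts to look and compute and a shell command to move; the robot and the scene stay as the last step left them, time stands still between calls to the robot, and variables do not carry over. Pictures are saved under pics/ and viewed, and the job is handed in when it is done.

```bash
mkdir -p pics; cat > h.py <<'E'
import numpy as np, cv2
from workcell import ctrl, viewer
from scipy.spatial.transform import Rotation as R
def snap(n,f):
    im=viewer.get_image(n); cv2.imwrite(f'pics/{f}.png',im['color'][:,:,::-1])
    np.savez(f'pics/{f}.npz',**{k:im[k] for k in im}); return im
def ray(im,u,v):
    f=240/np.tan(np.radians(float(im['vfov']))/2); E=np.array(im['extrinsics'])
    d=E[:3,:3]@np.array([(u-im['cx'])/f,(v-im['cy'])/f,1]); return E[:3,3],d
def at(im,u,v,z):
    o,d=ray(im,u,v); return o+d*(z-o[2])/d[2]
def proj(im,p):
    f=240/np.tan(np.radians(float(im['vfov']))/2); E=np.array(im['extrinsics'])
    c=E[:3,:3].T@(np.array(p,float)-E[:3,3]); return f*c[0]/c[2]+im['cx'],f*c[1]/c[2]+im['cy']
E
python3 - <<'E'
from h import *
for n in('top','side','wrist'):
    im=snap(n,n+'0'); print(n,im['vfov'],im['cx'],im['cy'],np.round(im['extrinsics'],3).tolist())
o=ctrl.get_obs(); print(o,ctrl.tip_extent)
print(R.from_rotvec(o['orientation']).as_matrix().round(3))
E
```

```text
top 48.4470023426676 324.1965231323975 240.59066508791008 [[-0.01, -0.993, 0.117, 312.059], [-1.0, 0.01, 0.001, 45.567], [-0.002, -0.117, -0.993, 1176.812], [0.0, 0.0, 0.0, 1.0]]
side 57.021891851450924 307.86555533996284 236.91074318534737 [[-0.788, -0.434, 0.436, -9.546], [-0.616, 0.555, -0.559, 590.125], [0.001, -0.709, -0.705, 800.131], [0.0, 0.0, 0.0, 1.0]]
wrist 66.09217315397478 319.5096917585978 234.56901370129904 [[0.237, -0.932, -0.274, 222.516], [-0.971, -0.228, -0.066, -588.039], [-0.001, 0.282, -0.959, 385.022], [0.0, 0.0, 0.0, 1.0]]
{'t': 0.15, 'qpos': array([-1.35097859e+00,  4.23667736e-01,  1.63051300e+00,  4.44987634e-05,
        1.08861459e+00, -1.89955898e-02]), 'qvel': array([-9.50821256e-04, -1.75321517e-03, -4.18210187e-03,  1.14692221e-03,
       -1.90191893e-05,  7.30531910e-04]), 'joint_torque': array([ 2.15587045e-05, -5.44982708e+01, -2.73918647e+01,  6.44266326e-02,
        2.05113710e-02, -5.57471799e-05]), 'ee_pos': array([ 147.79181287, -606.84762718,  244.07930847]), 'orientation': array([-3.11803475e+00, -3.74061090e-01,  1.27727369e-04]), 'ft_force': array([-0.55661268, -1.35364596,  0.57548122]), 'moment': array([0.00199004, 0.03128553, 0.0075472 ]), 'width': 87.5963986769616} 22.0
[[ 0.972  0.237 -0.   ]
 [ 0.237 -0.972  0.001]
 [ 0.    -0.001 -1.   ]]
```

View pics/top0.png

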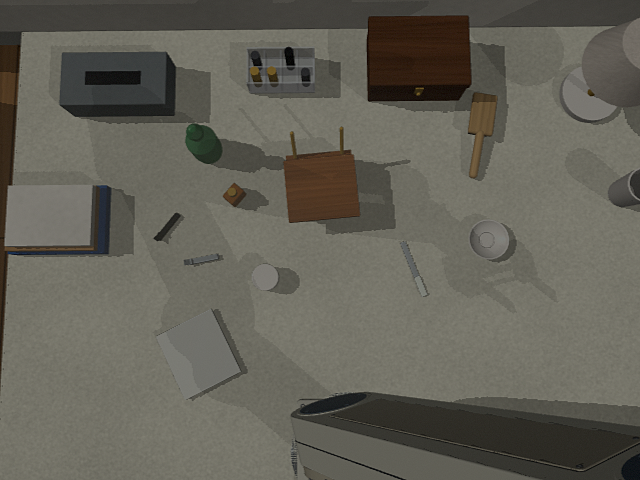

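View pics/side0.png

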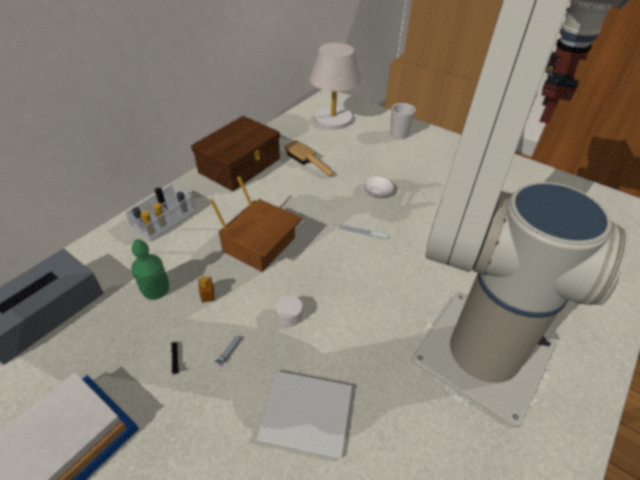

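View pics/wrist0.png

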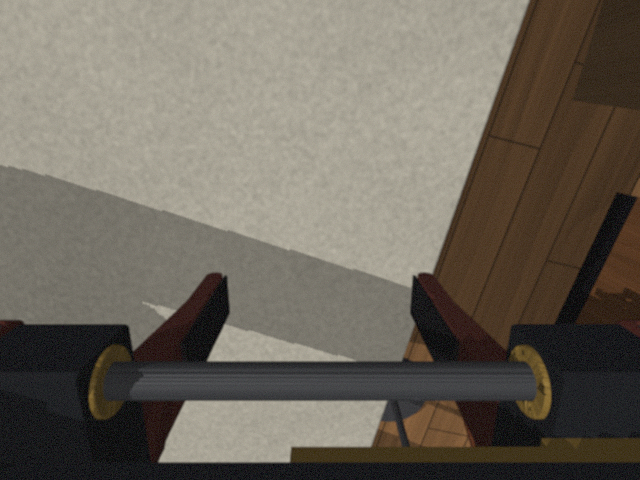

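The lid target is the brown box with two stays, at about (320,187) in the top view. The dark chest at (418,58) has no stays, and the white plate at (200,353) is the look-alike. Steel clip candidates are (203,260), silver, which fits, and (167,227), black, which is not meant. The thin (414,268) is the file. I'll enlarge to confirm and refine.

```bash
python3 - <<'E'
import cv2,numpy as np
im=cv2.imread('pics/top0.png')
a=cv2.resize(im[115:235,265:385],(600,600),interpolation=cv2.INTER_CUBIC)
b=cv2.resize(im[200:280,145:245],(750,600),interpolation=cv2.INTER_CUBIC)
cv2.imwrite('pics/a.png',a);cv2.imwrite('pics/b.png',b)
E
```

```text
(no output)
```

View pics/a.png

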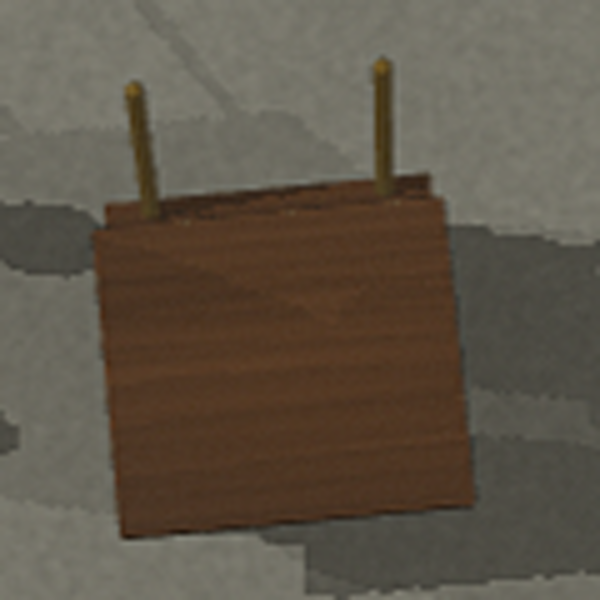

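View pics/b.png

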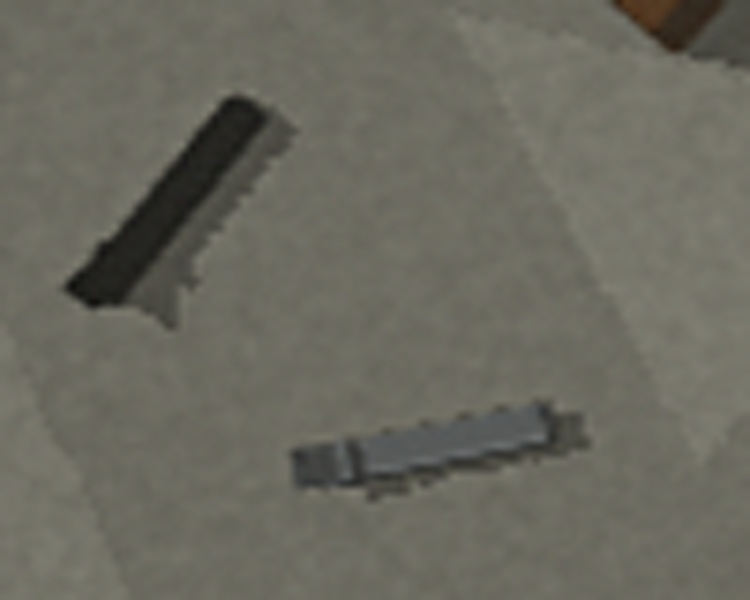

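The crop confirms the clip is the silver bar with ends at about (184,262) and (218,256). The lid's top corners are at about (284,162), (354,154), (360,216) and (289,223).

```bash
python3 - <<'E'
from h import *
im=np.load('pics/top0.npz')
c=np.array([at(im,265+u/5,115+v/5,78)[:2] for u,v in[(95,233),(443,197),(475,505),(122,538)]])
print(c.round(1),[np.linalg.norm(c[i]-c[(i+1)%4]).round(1) for i in range(4)])
ctr=c.mean(0); d=(c[0]+c[1]-c[2]-c[3]); yaw=np.arctan2(d[1],d[0]); w=c[0]+c[3]-c[1]-c[2]; y2=np.arctan2(w[1],w[0])-np.pi/2
print('lid',ctr,np.degrees([yaw,y2]))
s=[at(im,265+u/5,115+v/5,141)[:2] for u,v in[(135,88),(382,65)]]
print('stay tops',np.round(s,1),np.linalg.norm(s[0]-s[1]))
e=[at(im,145+u/7.5,200+v/7.5,9)[:2] for u,v in[(293,465),(548,423)]]
print('clip',np.round(e,1),np.mean(e,0),np.linalg.norm(e[0]-e[1]),np.degrees(np.arctan2(*(e[0]-e[1])[::-1])))
y=(yaw+y2)/2; Rt=np.array([[np.cos(y),-np.sin(y)],[np.sin(y),np.cos(y)]])
print('stay in lid frame',[(Rt.T@(p-ctr)).round(1) for p in s])
# check in side
si=np.load('pics/side0.npz')
for p in list(c): print('side',np.round(proj(si,[*p,78])))
for p in e: print('side clip',np.round(proj(si,[*p,9])))
E
```

```text
[[610.2 129.9]
 [624.3 -17.3]
 [492.4 -28.5]
 [479.9 118.7]] [np.float64(147.8), np.float64(132.4), np.float64(147.8), np.float64(130.8)]
lid [551.72384321  50.68646827] [4.87782622 5.15629729]
stay tops [[652.5 109. ]
 [661.    9.9]] 99.43715532051179
clip [[405.3 354.7]
 [416.9 280.2]] [411.1191746  317.47770339] 75.39366754019932 98.85798326491052
stay in lid frame [array([105.5,  49.2]), array([105.3, -50.2])]
side [220. 232.]
side [258. 198.]
side [302. 217.]
side [265. 254.]
side clip [215. 364.]
side clip [238. 335.]
```

```bash
python3 -m crank --help 2>&1 | head -20
```

```text
$: bad value
```

```bash
python3 -m crank '20 -24 0 0; 60 -73 0 1; 105 -128 0 2; 150 -183 0 3; 195 -237 0 4; 240 -292 0 5; 285 -347 0 6; 330 -402 0 7; 375 -457 0 8; 415 -506 0 8.7; 445 -542 0 8.7; 457 -557 0 8.7' 0
python3 -m crank '0 0 0 0; 0 0 0 0' ; python3 - <<'E'
from h import *
o=ctrl.get_obs(); M=R.from_rotvec(o['orientation']).as_matrix(); print(o['t'],o['ee_pos'].round(1),o['ft_force'].round(2),o['qpos'].round(2),M.round(3).tolist())
snap('wrist','w1')
tgt=np.array([460.1,42.7,67]); print('tool shift',M.T@(tgt-o['ee_pos']),'yaw',np.degrees(np.arctan2(M[1,0],M[0,0])))
E
```

```text
t: 1.65
ee_pos: [459.9, 43.0, 244.9]
orientation: [-3.138, -0.137, -0.0]
ft_force: [1.1, -0.5, 0.0]
width: 88.0
t: 1.9
ee_pos: [459.2, 42.9, 244.5]
orientation: [-3.138, -0.139, 0.002]
ft_force: [0.9, -0.3, 0.2]
width: 87.9
1.9 [459.2  42.9 244.5] [ 0.87 -0.31  0.18] [0.07 0.18 1.98 0.   0.98 1.55] [[0.996, 0.088, -0.001], [0.088, -0.996, 0.001], [-0.001, -0.001, -1.0]]
tool shift [  1.0477346    0.44559751 177.48314058] yaw 5.076980545262856
```

View pics/w1.png

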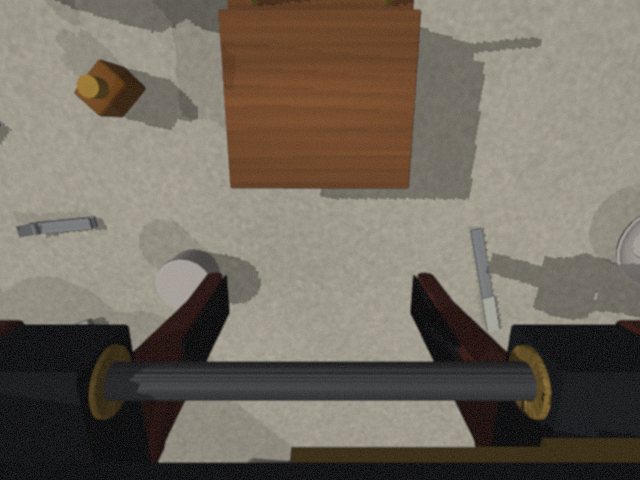

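```bash
python3 -m crank '0 0 40 0; 1 0 90 0; 1 0 135 0; 1 0 165 0; 1 0 177 0; 5 0 177 0; 9 0 177 0; 9 0 177 0'
python3 - <<'E'
from h import *
snap('side','s2')
cv2.imwrite('pics/s2c.png',cv2.resize(cv2.imread('pics/s2.png')[150:310,150:350],(750,600)))
snap('wrist','w2')
E
```

```text
t: 2.95
ee_pos: [469.2, 43.2, 68.7]
orientation: [-3.138, -0.137, -0.003]
ft_force: [0.0, 0.1, 1.0]
width: 87.6
```

View pics/s2c.png

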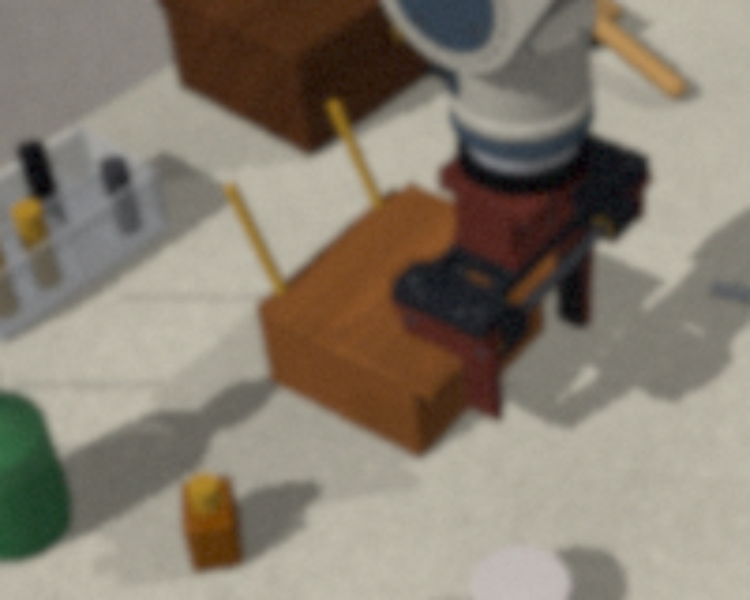

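View pics/w2.png

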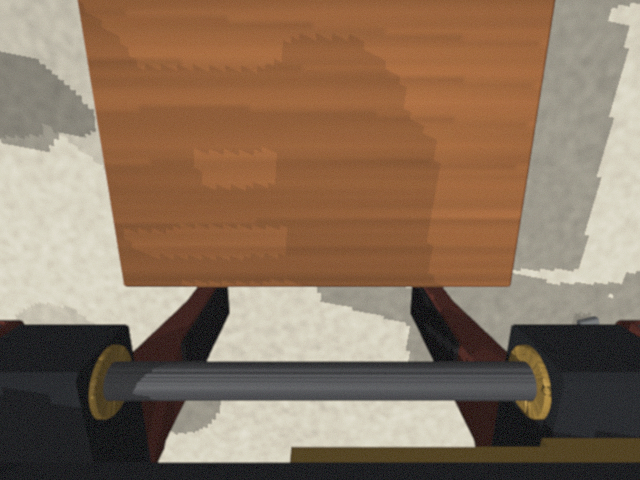

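```bash
python3 -m crank '2 0 0 0; 4 0 0 0; 6 0 0 0; 8 0 0 0; 8 0 0 0'
```

```text
t: 3.68
ee_pos: [476.1, 44.0, 68.2]
orientation: [-3.138, -0.137, 0.0]
ft_force: [-1.3, -0.0, 1.3]
width: 87.7
```

```bash
python3 -m crank '2 0 0 0; 3 0 0 0; 4 0 0 0; 4 0 0 0'
```

```text
t: 4.18
ee_pos: [479.3, 44.2, 68.1]
orientation: [-3.138, -0.137, 0.003]
ft_force: [-4.8, -0.9, 3.7]
width: 88.1
```

```bash
python3 -m crank '1 0 0 0; 2 0 0 0; 2 0 0 0'
```

```text
t: 4.55
ee_pos: [479.5, 44.3, 67.9]
orientation: [-3.138, -0.137, 0.008]
ft_force: [-8.9, -1.4, 7.3]
width: 87.8
```

```bash
python3 -m crank '2 0 0 0; 2 0 -4 0; 2 0 -8 0; 2 0 -12 0; 2.3 0 -17 0; 2.6 0 -23 0'
python3 - <<'E'
from h import *
snap('side','s3')
cv2.imwrite('pics/s3c.png',cv2.resize(cv2.imread('pics/s3.png')[150:310,150:350],(750,600)))
E
```

```text
t: 5.3
ee_pos: [481.8, 44.4, 90.9]
orientation: [-3.138, -0.137, 0.01]
ft_force: [-5.1, -0.6, 0.7]
width: 87.9
```

View pics/s3c.png

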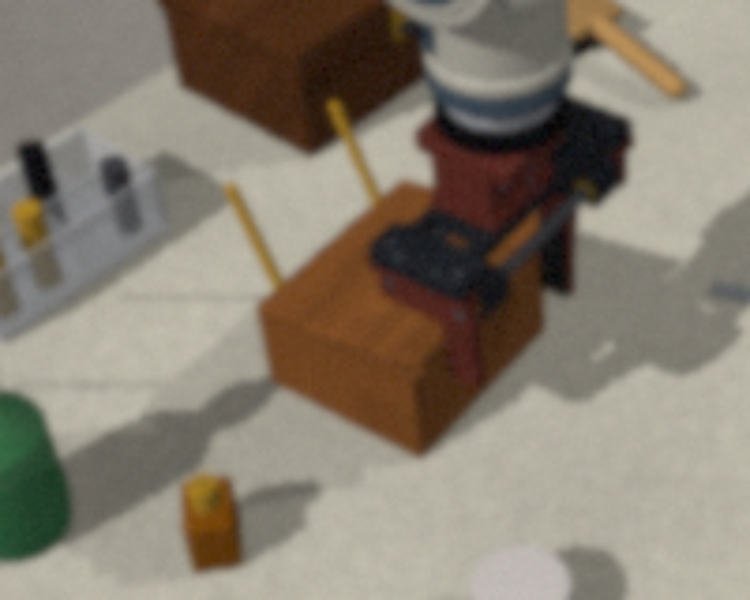

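```bash
python3 - <<'E'
from h import *
snap('wrist','w3')
a=cv2.imread('pics/s2.png')[180:280,200:320];b=cv2.imread('pics/s3.png')[180:280,200:320]
cv2.imwrite('pics/s3d.png',cv2.resize(np.hstack([a,b]),(800,333),interpolation=cv2.INTER_CUBIC))
E
```

```text
(no output)
```

View pics/w3.png

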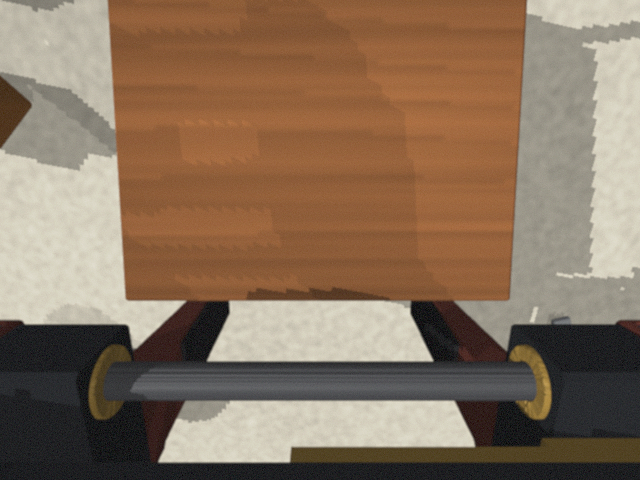

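View pics/s3d.png

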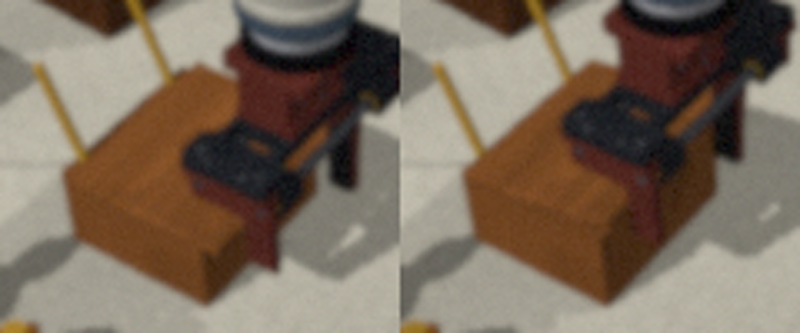

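The wrist view shows the lid's front edge still 383 px wide although the camera rose 23 mm. So the lid is being lifted, at about 9°. I'll continue along the arc.

```bash
python3 -m crank '2.3 0 -3 0; 3 0 -7 0; 3.8 0 -11.3 0; 5 0 -17 0; 6.5 0 -22.4 0; 8.5 0 -28 0; 10.5 0 -33 0; 12.5 0 -38 0; 14.8 0 -43.4 0'
python3 - <<'E'
from h import *
snap('side','s4')
cv2.imwrite('pics/s4c.png',cv2.resize(cv2.imread('pics/s4.png')[130:290,170:370],(750,600)))
E
```

```text
t: 6.52
ee_pos: [496.9, 45.7, 135.1]
orientation: [-3.138, -0.137, 0.009]
ft_force: [-4.3, -0.1, 0.9]
width: 87.8
```

View pics/s4c.png

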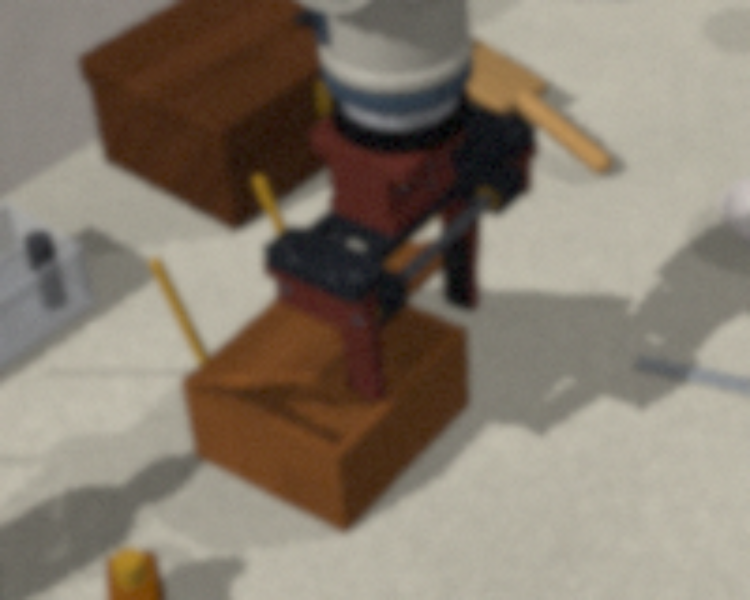

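Lid is up about 30°, held by the fingers.

```bash
python3 -m crank '4 0 -5 0; 8 0 -10 0; 13.5 0 -19 0; 20.5 0 -27.5 0; 28 0 -35.4 0; 37 0 -42.5 0; 46 0 -48.7 0; 56 0 -54 0; 66 0 -58.5 0; 66 0 -58.5 0'
python3 - <<'E'
from h import *
snap('side','s5')
cv2.imwrite('pics/s5c.png',cv2.resize(cv2.imread('pics/s5.png')[100:290,150:388],(750,600)))
snap('wrist','w5')
E
```

```text
t: 7.82
ee_pos: [564.8, 51.6, 194.2]
orientation: [-3.138, -0.137, 0.005]
ft_force: [-0.7, -1.1, -0.7]
width: 87.8
```

View pics/s5c.png

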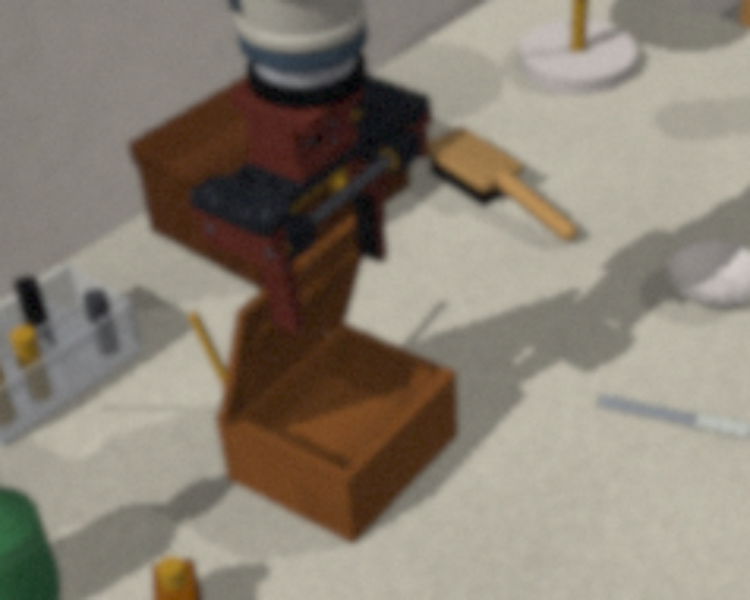

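View pics/w5.png

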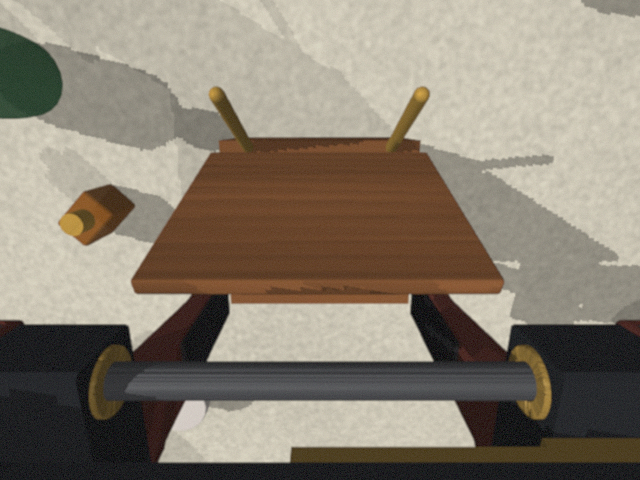

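Lid at about 70°, squared up against the stays. I'll ease it over the balance point.

```bash
python3 -m crank '6 0 -2 0; 13 0 -4 0; 20 0 -6 0; 26 0 -7 0; 32 0 -8 0; 37 0 -8 0; 42 0 -8 0; 46 0 -8 0; 50 0 -8 0; 54 0 -8 0; 58 0 -8 0; 62 0 -8 0'
python3 - <<'E'
from h import *
snap('side','s6')
cv2.imwrite('pics/s6c.png',cv2.resize(cv2.imread('pics/s6.png')[100:290,150:388],(750,600)))
snap('wrist','w6')
E
```

```text
t: 9.43
ee_pos: [625.5, 56.9, 201.3]
orientation: [-3.138, -0.137, 0.008]
ft_force: [1.0, 0.6, 0.3]
width: 88.1
```

View pics/s6c.png

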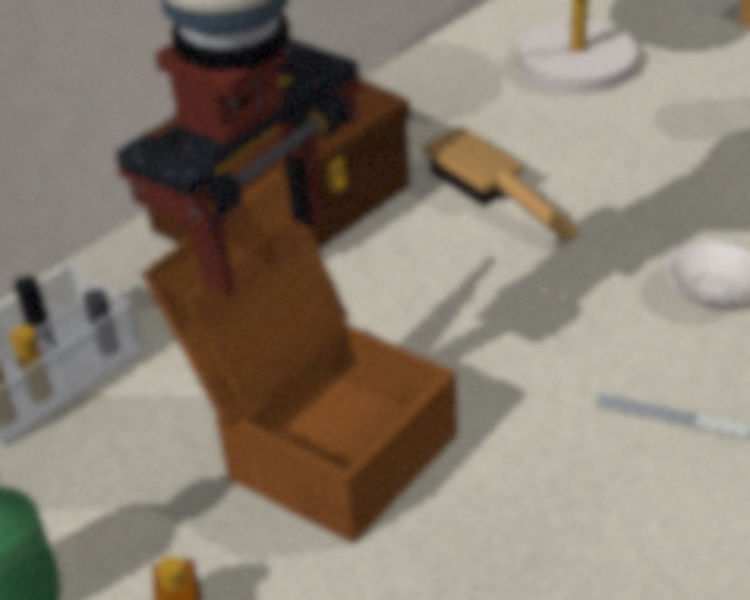

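View pics/w6.png

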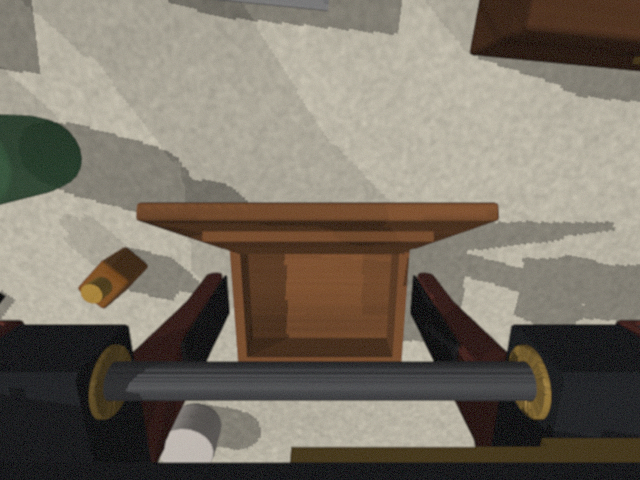

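Lid leans on the stays by itself: in the wrist view its edge is at row 212, clear of the fingers. Now the clip.

```bash
python3 -m crank '-20 0 0 0; -55 -10 0 -8; -80 -40 0 -17; -95 -75 0 -26; -110 -110 0 -35; -125 -145 0 -44; -140 -180 0 -53; -155 -215 0 -62; -170 -245 0 -71; -182 -265 0 -80; -190 -278 0 -88; -190.7 -278.5 0 -93.9' 0.5
python3 -m crank '0 0 0 0; 0 0 0 0'; python3 - <<'E'
from h import *
o=ctrl.get_obs(); M=R.from_rotvec(o['orientation']).as_matrix(); print(o['t'],o['ee_pos'].round(1),o['qpos'].round(2),'yaw',np.degrees(np.arctan2(M[1,0],M[0,0])))
snap('wrist','w7')
E
```

```text
t: 11.02
ee_pos: [410.7, 318.6, 202.6]
orientation: [-2.033, -2.389, 0.005]
ft_force: [0.3, -0.9, -0.1]
width: 43.7
t: 11.28
ee_pos: [410.7, 318.5, 202.6]
orientation: [-2.036, -2.387, 0.004]
ft_force: [-0.2, 0.2, -1.0]
width: 43.8
11.275 [410.7 318.5 202.6] [0.63 0.33 1.89 0.   0.92 0.47] yaw 99.09341408103916
```

View pics/w7.png

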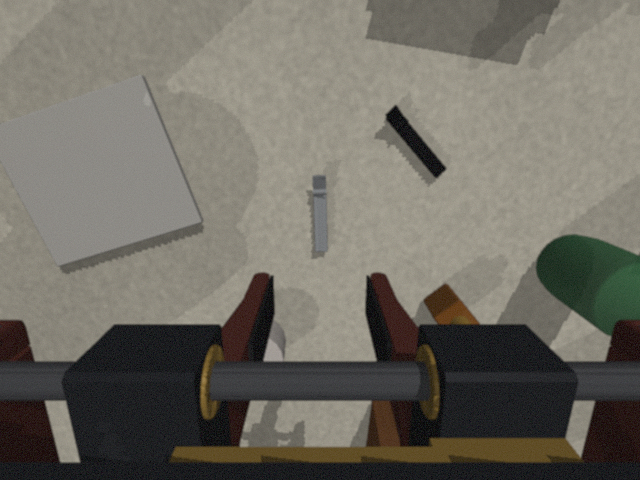

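```bash
python3 - <<'E'
from h import *
o=ctrl.get_obs(); M=R.from_rotvec(o['orientation']).as_matrix()
im=np.load('pics/w7.npz')
e=np.array([at(im,u,v,z) for u,v,z in[(319,176,6),(321,252,9)]]); print(e.round(1),np.linalg.norm(e[0]-e[1]),np.degrees(np.arctan2(*(e[0]-e[1])[1::-1])))
c=e.mean(0); c[2]=25; print(c,M.T@(c-o['ee_pos']))
print(proj(im,o['ee_pos']+M[:,2]*22))
E
```

```text
[[403.5 352.5   6. ]
 [416.8 281.5   9. ]] 72.26935879299 100.64103847951363
[410.12810421 316.97493569  25.        ] [-1.56139103e+00 -4.76269965e-02  1.77621000e+02]
(np.float64(320.5753470729793), np.float64(294.6428379771494))
```

```bash
python3 -m crank '-1.5 0 40 -1; -1.5 0 90 -1; -1.5 0 130 -1; -1.5 0 160 -1; -1.5 0 172 -1; -1.5 0 177 -1; -1.5 0 177 -1'
python3 -m crank '0 0 0 0; 0 0 0 0; 0 0 0 0; 0 0 0 0; 0 0 0 0' 1
python3 -m crank '0 0 -20 0; 0 0 -60 0; 0 0 -110 0; 0 0 -145 0; 0 0 -150 0'
python3 - <<'E'
from h import *
snap('wrist','w8'); o=ctrl.get_obs();M=R.from_rotvec(o['orientation']).as_matrix(); print(np.degrees(np.arctan2(M[1,0],M[0,0])))
E
```

```text
t: 12.2
ee_pos: [410.6, 317.3, 26.2]
orientation: [-2.015, -2.405, 0.003]
ft_force: [0.1, -0.8, 0.7]
width: 43.7
t: 12.82
ee_pos: [410.8, 317.4, 26.5]
orientation: [-2.015, -2.405, 0.002]
ft_force: [-0.0, 0.2, 6.3]
width: 11.5
t: 13.45
ee_pos: [412.4, 318.0, 178.8]
orientation: [-2.016, -2.406, -0.005]
ft_force: [0.9, 0.1, 0.2]
width: 11.5
100.08283660483558
```

View pics/w8.png

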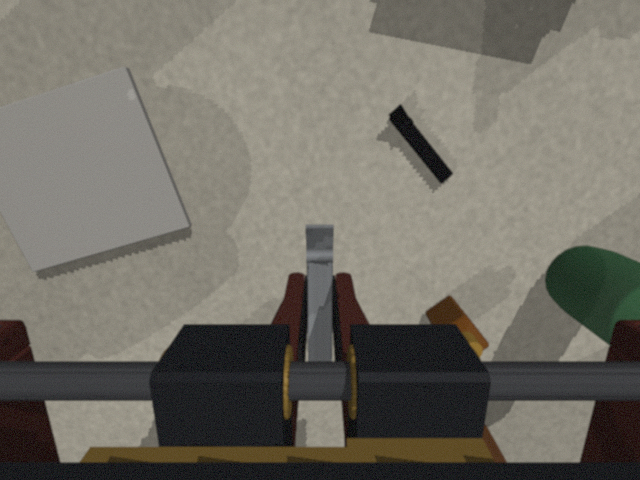

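```bash
python3 -m crank '-20 6 0 -5; -45 15 0 -13; -75 25 0 -21; -105 35 0 -29; -135 45 0 -37; -165 55 0 -45; -195 65 0 -53; -225 75 0 -61; -250 84 0 -69; -270 91 0 -77; -283 95 0 -83; -288 96.4 0 -85'
python3 -m crank '0 0 0 0; 0 0 0 0'; python3 - <<'E'
from h import *
o=ctrl.get_obs(); M=R.from_rotvec(o['orientation']).as_matrix(); print(o['qpos'].round(2),'yaw',np.degrees(np.arctan2(M[1,0],M[0,0])))
print(M.T@(np.array([557.7,51.3,67.5])-o['ee_pos']))
snap('wrist','w9');snap('side','s9')
E
```

```text
t: 15.0
ee_pos: [556.4, 50.0, 174.6]
orientation: [0.141, -3.134, -0.004]
ft_force: [0.6, 0.3, 0.7]
width: 11.4
t: 15.25
ee_pos: [555.5, 50.1, 173.2]
orientation: [0.139, -3.131, -0.004]
ft_force: [0.3, 0.3, -0.4]
width: 11.7
[ 0.07  0.42  1.83  0.    0.9  -1.6 ] yaw -174.90210159488785
[ -3.03602327   0.64535116 105.70679297]
```

View pics/w9.png

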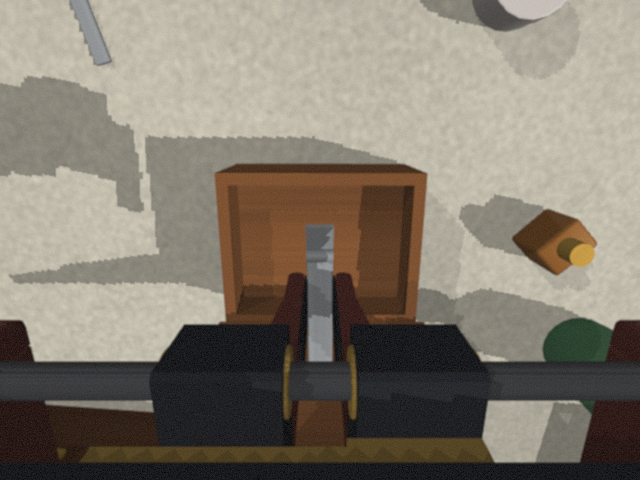

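View pics/s9.png

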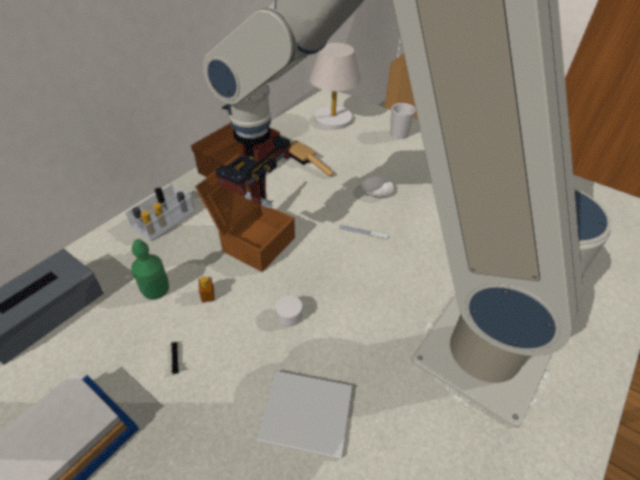

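```bash
python3 -m crank '-2 0 20 0; -3 0.6 45 0; -3 0.6 70 0; -3 0.6 88 0; -3 0.6 98 0; -3 0.6 104 0; -3 0.6 106 0; -3 0.6 106 0'
```

```text
t: 16.35
ee_pos: [558.6, 51.5, 68.3]
orientation: [0.14, -3.133, -0.004]
ft_force: [-0.4, 0.4, -0.8]
width: 11.3
```

```bash
python3 -m crank '0 0 1.5 0; 0 0 1.5 0'
python3 -m crank '0 0 0 0; 0 0 0 0; 0 0 0 0' 0.7
python3 -m crank '0 0 -15 0; 0 0 -45 0; 0 0 -85 0; 0 0 -120 0; 0 0 -140 0; 0 0 -140 0'
python3 - <<'E'
from h import *
snap('wrist','w10')
E
```

```text
t: 16.6
ee_pos: [558.7, 51.5, 67.1]
orientation: [0.14, -3.134, -0.005]
ft_force: [0.7, 0.2, 0.1]
width: 11.2
t: 16.98
ee_pos: [558.8, 51.5, 67.1]
orientation: [0.14, -3.134, -0.005]
ft_force: [0.2, -0.0, 0.0]
width: 26.2
t: 17.73
ee_pos: [560.6, 51.2, 209.6]
orientation: [0.141, -3.138, -0.005]
ft_force: [-0.5, -0.0, -1.0]
width: 26.4
```

View pics/w10.png

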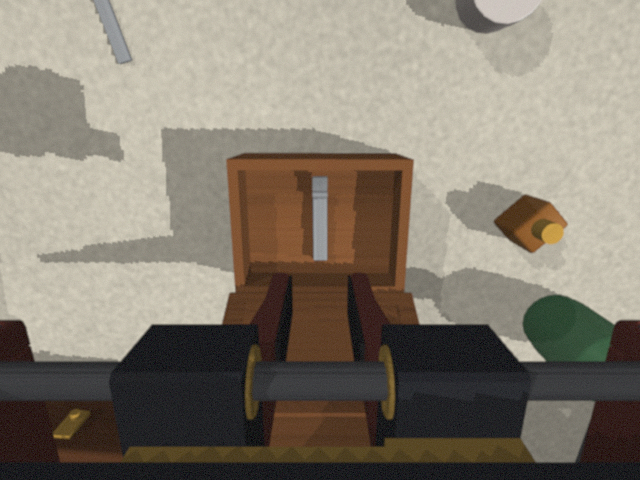

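Clip lies centred in the well, at pixels (320,180) to (320,260), and the lid is still leaning. Plan for closing: spin the tool so that one finger is behind the lid's top edge and one in front. Pull past balance, catch on the front finger, slide the rear finger out past the side, then lower on the front finger with light pressure against the stays. First I need the lid's top edge from w6.

```bash
python3 - <<'E'
from h import *
y=np.radians(5.05); b=np.array([np.cos(y),np.sin(y)]); n=np.array([-b[1],b[0]]); O=np.array([551.72,50.69])+18*b
im=np.load('pics/w6.npz')
for u,v,z in[(139,203,190),(497,203,190),(139,220,193),(497,220,193)]:
    p=at(im,u,v,z)[:2]-O; print('box xy',(p@b).round(1),(p@n).round(1))
o=ctrl.get_obs();M=R.from_rotvec(o['orientation']).as_matrix()
t=O+b*96; tgt=np.array([*t,199]); print(o['ee_pos'],M.T@(tgt-o['ee_pos']))
E
```

```text
box xy 102.5 76.0
box xy 102.5 -74.1
box xy 95.9 75.6
box xy 95.9 -73.6
[559.73802687  51.12840003 208.111847  ] [-1.05998520e+02  9.26782472e-02  8.83173292e+00]
```

```bash
python3 -m crank '0 0 -20 0; -10 0 -40 6; -35 0 -45 14; -65 0 -45 22; -90 0 -45 30; -104 0 -45 35; -106 0 -45 35; -106 0 -45 35' 0
python3 - <<'E'
from h import *
y=np.radians(5.05); b=np.array([np.cos(y),np.sin(y)]); n=np.array([-b[1],b[0]]); O=np.array([551.72,50.69])+18*b
o=ctrl.get_obs();M=R.from_rotvec(o['orientation']).as_matrix(); p=o['ee_pos'][:2]-O; print('TCP box',p@b,p@n,o['ee_pos'][2],'yaw',np.degrees(np.arctan2(M[1,0],M[0,0])),o['width'])
print('b,n in tool',(M.T@[*b,0]).round(3),(M.T@[*n,0]).round(3))
snap('wrist','w11')
E
```

```text
t: 18.77
ee_pos: [664.6, 60.4, 251.8]
orientation: [-0.806, -3.031, -0.002]
ft_force: [-0.2, -0.8, 0.3]
width: 87.5
TCP box 95.29251337392253 -0.28155721695850583 251.78028540759013 yaw 150.22588750215508 87.45807253908885
b,n in tool [-0.821  0.571 -0.005] [0.571 0.821 0.003]
```

View pics/w11.png

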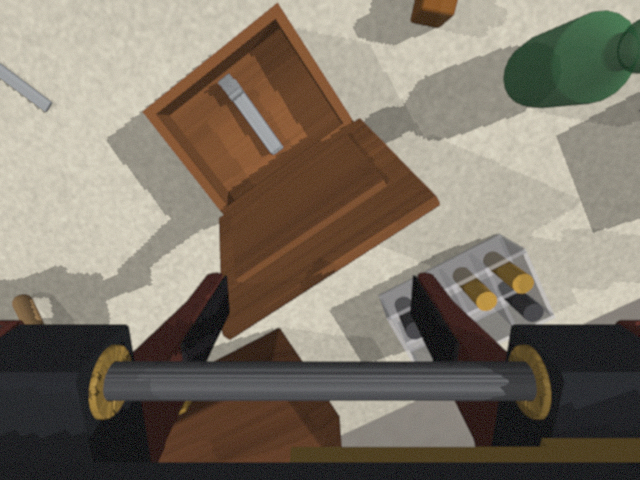

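```bash
python3 - <<'E'
from h import *
y=np.radians(5.05); b=np.array([np.cos(y),np.sin(y)]); n=np.array([-b[1],b[0]]); O=np.array([551.72,50.69])+18*b
im=np.load('pics/w11.npz')
for u,v in[(438,205),(333,272),(229,338)]:
    p=at(im,u,v,190)[:2]-O; print('back corner edge box xy',(p@b).round(1),(p@n).round(1))
o=ctrl.get_obs();M=R.from_rotvec(o['orientation']).as_matrix()
for u,v in[(414,278),(436,278),(207,278),(228,278)]: # finger tips at z=230
    p=at(im,u,v,o['ee_pos'][2]-22); print('tip tool',(M.T@(p-o['ee_pos'])).round(1))
c=cv2.imread('pics/w11.png'); cv2.imwrite('pics/w11c.png',cv2.resize(c[180:380,180:460],(800,571)))
E
```

```text
back corner edge box xy 103.6 75.1
back corner edge box xy 103.3 4.2
back corner edge box xy 102.8 -73.9
tip tool [ 8.9 45.3 22.1]
tip tool [ 8.9 55.8 22.1]
tip tool [  8.8 -53.3  22. ]
tip tool [  8.8 -43.3  22. ]
```

View pics/w11c.png

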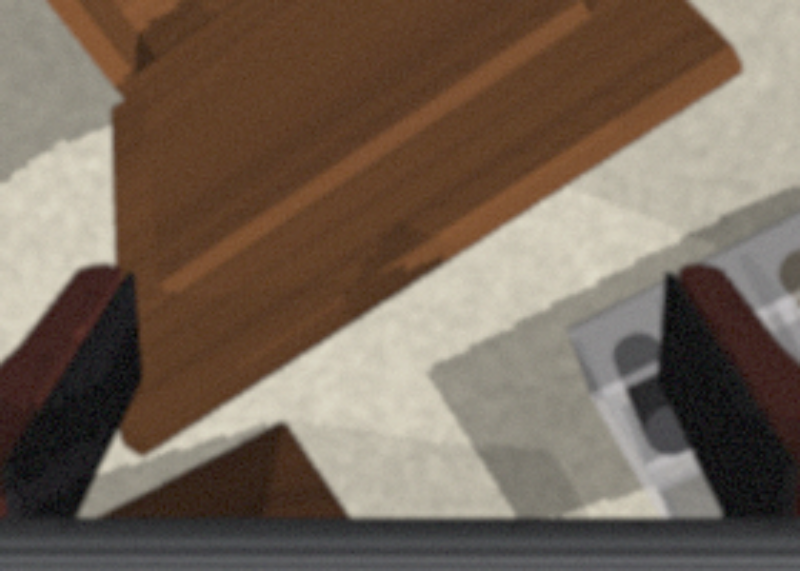

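```bash
python3 -m crank '-0.8 0.6 15 0; -0.8 0.6 30 0; -0.8 0.6 44 0; -0.8 0.6 53 0; -0.8 0.6 53 0'
python3 - <<'E'
from h import *
snap('wrist','w12');snap('side','s12')
cv2.imwrite('pics/s12c.png',cv2.resize(cv2.imread('pics/s12.png')[100:290,150:388],(750,600)))
E
```

```text
t: 19.45
ee_pos: [664.8, 60.6, 198.0]
orientation: [-0.806, -3.03, -0.001]
ft_force: [0.6, 0.4, 0.1]
width: 87.8
```

View pics/w12.png

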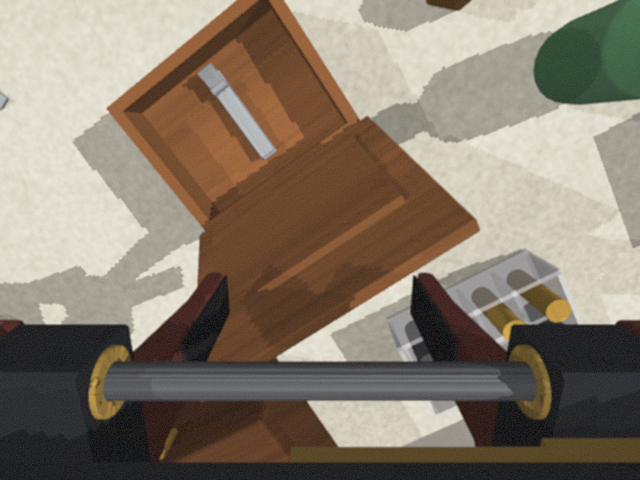

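View pics/s12c.png

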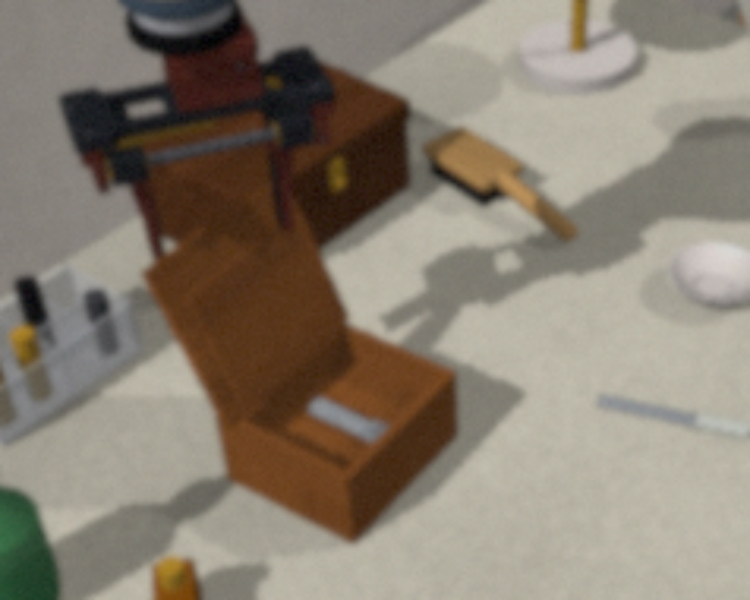

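```bash
python3 -m crank '3.3 -2.3 0 0; 8.2 -5.7 0 0; 14 -9.7 0 0; 19.7 -13.7 0 0; 25.5 -17.7 0 0; 30.4 -21 0 0; 34.5 -24 0 0; 37 -25.7 0 0; 37 -25.7 0 -5; 37 -25.7 0 -10; 37 -25.7 0 -10'
python3 - <<'E'
from h import *
y=np.radians(5.05); b=np.array([np.cos(y),np.sin(y)]); n=np.array([-b[1],b[0]]); O=np.array([551.72,50.69])+18*b
o=ctrl.get_obs();M=R.from_rotvec(o['orientation']).as_matrix(); p=o['ee_pos'][:2]-O; print('TCP box',p@b,p@n,'yaw',np.degrees(np.arctan2(M[1,0],M[0,0])))
print('b,n in tool',(M.T@[*b,0]).round(3),(M.T@[*n,0]).round(3))
snap('wrist','w13');snap('side','s13')
cv2.imwrite('pics/s13c.png',cv2.resize(cv2.imread('pics/s13.png')[100:290,150:388],(750,600)))
E
```

```text
t: 20.92
ee_pos: [620.7, 56.8, 199.4]
orientation: [-0.54, -3.09, -0.003]
ft_force: [-0.2, 0.1, -0.2]
width: 87.7
TCP box 51.212447767050584 -0.028123160957053844 yaw 160.16816706417163
b,n in tool [-0.907  0.421 -0.004] [0.421 0.907 0.003]
```

View pics/w13.png

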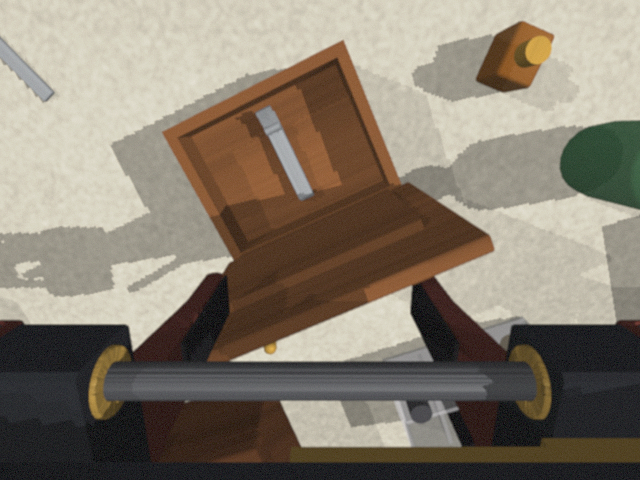

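View pics/s13c.png

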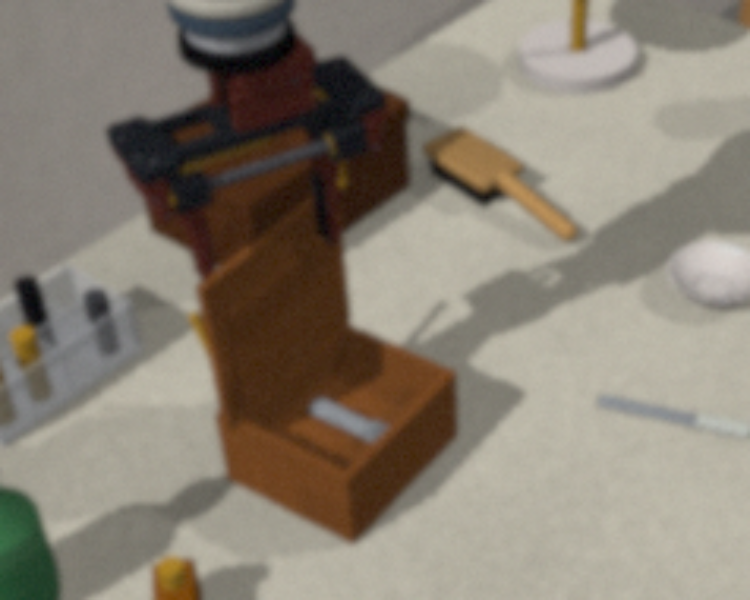

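```bash
python3 -m crank '2.7 -1.3 0 0; 6.3 -2.9 0 0; 10 -4.6 0 0; 13.6 -6.3 0 0; 17.2 -8 0 0; 20.8 -9.7 0 0; 24.5 -11.4 0 0; 28 -13 0 0; 31.7 -14.7 0 0; 31.7 -14.7 0 0'
python3 - <<'E'
from h import *
snap('wrist','w14');snap('side','s14')
cv2.imwrite('pics/s14c.png',cv2.resize(cv2.imread('pics/s14.png')[100:290,150:388],(750,600)))
E
```

```text
t: 22.28
ee_pos: [585.5, 53.7, 199.6]
orientation: [-0.542, -3.09, -0.003]
ft_force: [-0.4, 0.6, -0.3]
width: 88.0
```

View pics/w14.png

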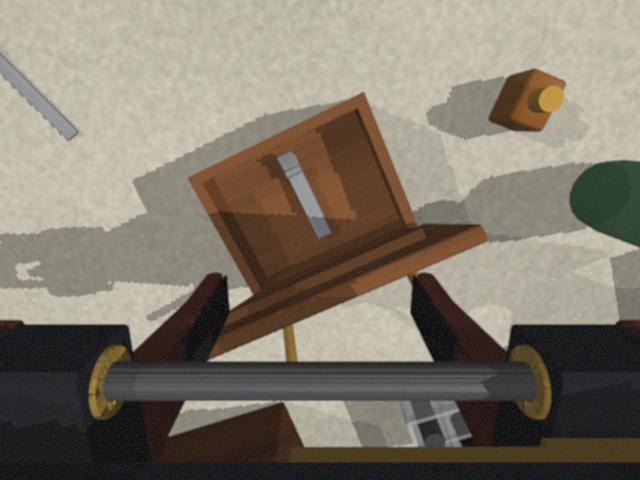

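View pics/s14c.png

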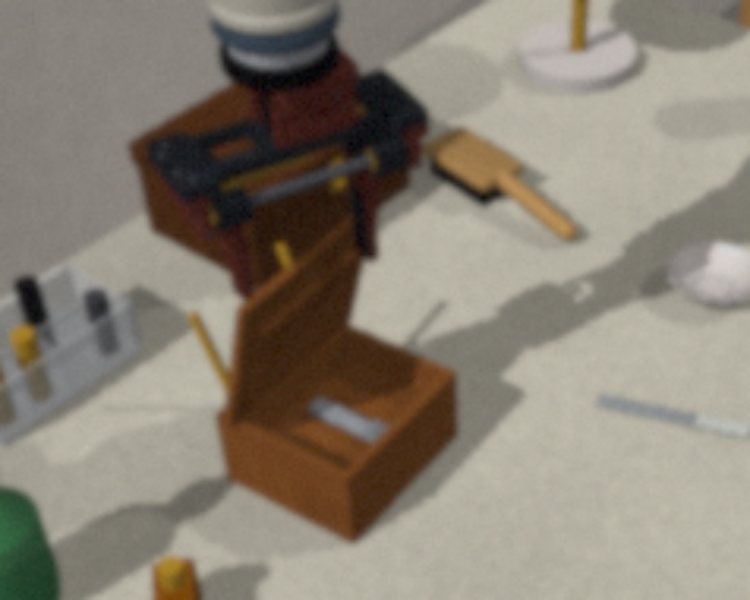

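Lid is past balance and resting on the front finger (w14 shows the front finger against the far edge, and a gap to the rear finger). Now I'll slide sideways so the rear finger clears the side.

```bash
python3 -m crank '1.7 3.6 0 0; 3.8 8.2 0 0; 5.9 12.7 0 0; 8 17.2 0 0; 10.1 21.8 0 0; 12.2 26.3 0 0; 14.3 30.8 0 0; 16.4 35.4 0 0; 18.5 39.9 0 0; 18.5 39.9 0 0'
python3 - <<'E'
from h import *
y=np.radians(5.05); b=np.array([np.cos(y),np.sin(y)]); n=np.array([-b[1],b[0]]); O=np.array([551.72,50.69])+18*b
o=ctrl.get_obs();M=R.from_rotvec(o['orientation']).as_matrix(); p=o['ee_pos'][:2]-O; print('TCP box',p@b,p@n,'yaw',np.degrees(np.arctan2(M[1,0],M[0,0])))
snap('wrist','w15');snap('side','s15')
cv2.imwrite('pics/s15c.png',cv2.resize(cv2.imread('pics/s15.png')[100:290,150:388],(750,600)))
E
```

```text
t: 23.62
ee_pos: [582.1, 97.9, 199.7]
orientation: [-0.541, -3.09, -0.003]
ft_force: [-1.4, -0.6, 0.3]
width: 87.8
TCP box 16.381489877083297 44.37756787605101 yaw 160.12874565869558
```

View pics/w15.png

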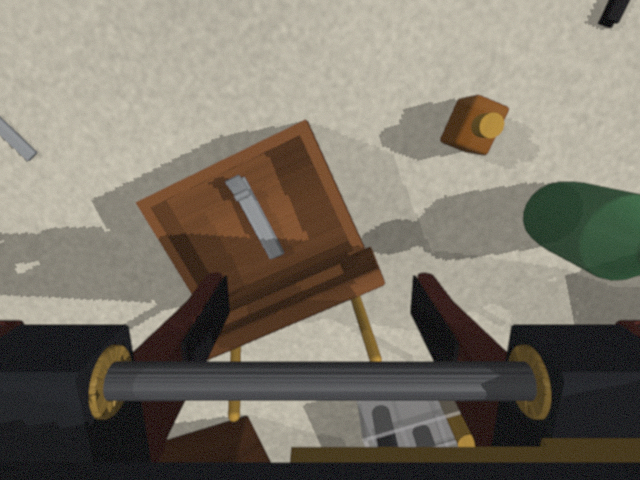

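View pics/s15c.png

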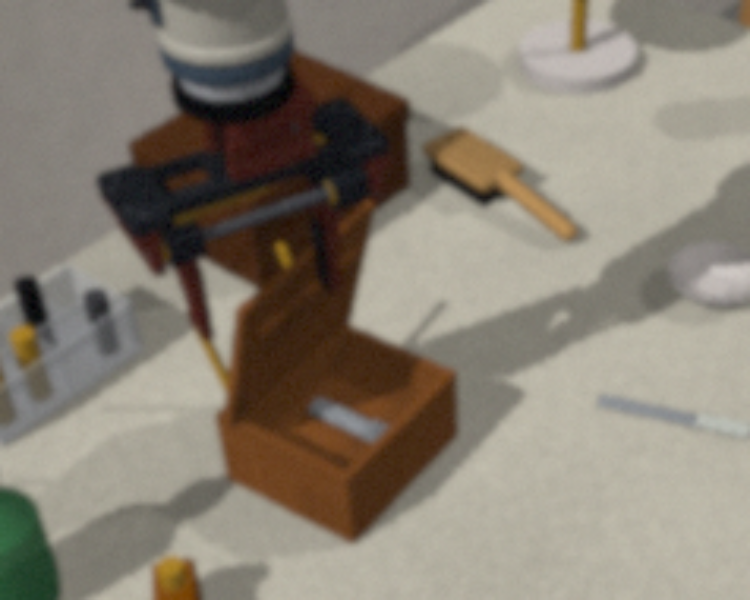

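Rear finger is clear of the lid's side. I'll spin the gripper square about the supporting finger.

```bash
python3 -m crank '2 -0.4 0 -2.5; 5.8 -1.1 0 -7.5; 9.6 -1.8 0 -12.5; 13.5 -2.5 0 -17.5; 17.3 -3.2 0 -22.5; 19.3 -3.6 0 -25; 19.3 -3.6 0 -25'
python3 - <<'E'
from h import *
y=np.radians(5.05); b=np.array([np.cos(y),np.sin(y)]); n=np.array([-b[1],b[0]]); O=np.array([551.72,50.69])+18*b
o=ctrl.get_obs();M=R.from_rotvec(o['orientation']).as_matrix(); p=o['ee_pos'][:2]-O; print('TCP box',p@b,p@n,'yaw',np.degrees(np.arctan2(M[1,0],M[0,0])))
snap('wrist','w16');snap('side','s16')
cv2.imwrite('pics/s16c.png',cv2.resize(cv2.imread('pics/s16.png')[100:290,150:388],(750,600)))
E
```

```text
t: 24.6
ee_pos: [562.7, 100.6, 199.9]
orientation: [0.139, -3.135, -0.004]
ft_force: [-0.3, -1.1, -0.1]
width: 87.9
TCP box -2.6785928841287094 48.7712660516283 yaw -174.9196978289377
```

View pics/w16.png

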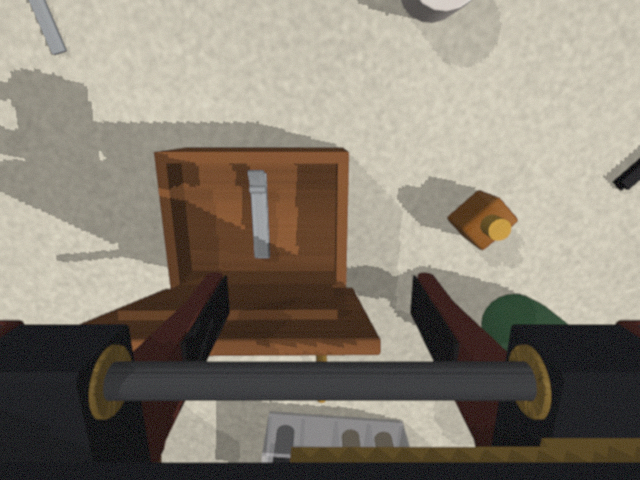

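View pics/s16c.png

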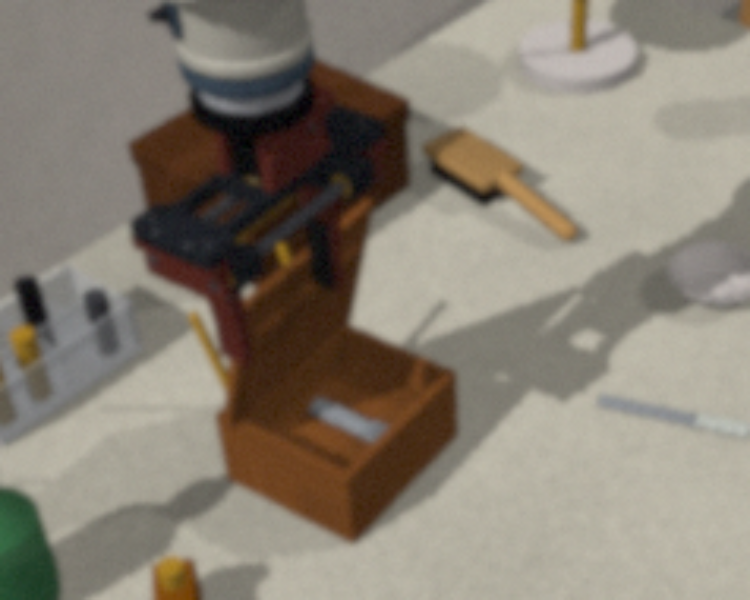

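```bash
python3 -m crank '4.4 0 1.4 0; 8.8 0 2.9 0; 13 0 4.5 0; 17 0 6.4 0; 24.8 0 10.6 0; 32.4 0 15 0; 39.6 0 20.2 0; 46.2 0 26 0; 52.2 0 32.2 0; 56.4 0 37.3 0; 60.4 0 42.4 0; 60.4 0 42.4 0'
python3 - <<'E'
from h import *
snap('wrist','w17');snap('side','s17')
cv2.imwrite('pics/s17c.png',cv2.resize(cv2.imread('pics/s17.png')[100:290,150:388],(750,600)))
E
```

```text
t: 26.2
ee_pos: [502.3, 95.4, 157.2]
orientation: [0.138, -3.134, -0.004]
ft_force: [-1.3, -1.4, 1.3]
width: 88.0
```

View pics/w17.png

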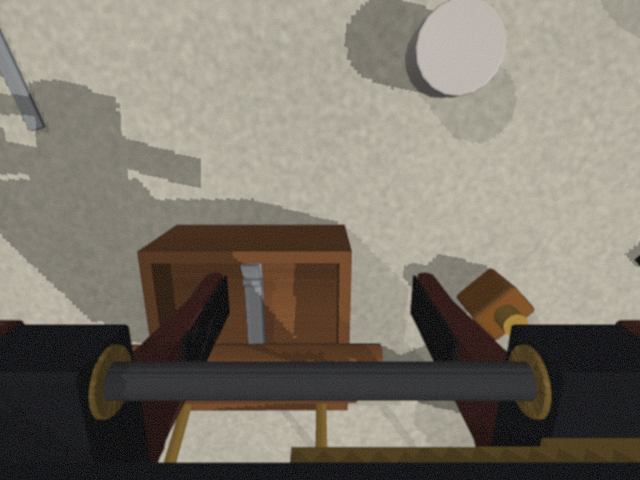

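View pics/s17c.png

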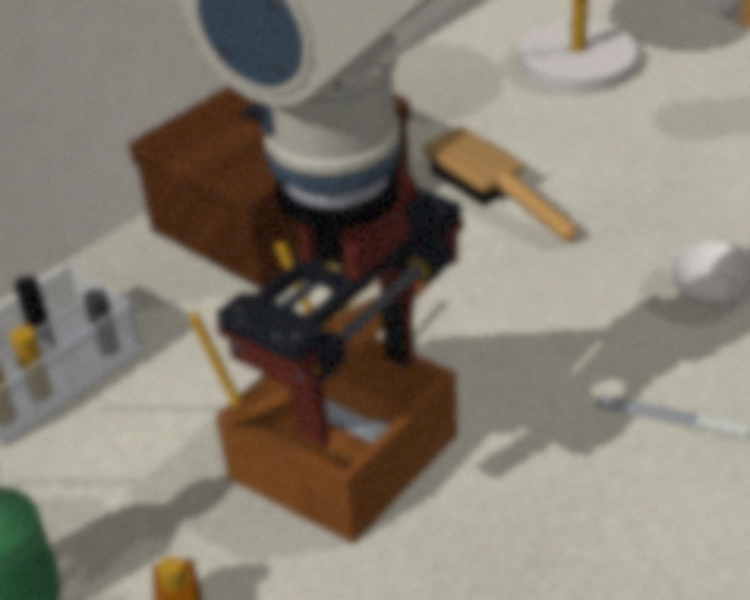

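```bash
python3 -m crank '2.5 0 3.7 0; 5 0 7.4 0; 7.3 0 11.2 0; 9.5 0 15 0; 11.5 0 19 0; 13.3 0 23.1 0; 15 0 27.2 0; 16.6 0 31.4 0; 18 0 35.7 0; 19.2 0 40 0; 20.8 0 45.5 0; 21.9 0 51.1 0'
python3 - <<'E'
from h import *
y=np.radians(5.05); b=np.array([np.cos(y),np.sin(y)]); n=np.array([-b[1],b[0]]); O=np.array([551.72,50.69])+18*b
o=ctrl.get_obs(); p=o['ee_pos'][:2]-O; print('TCP box',p@b,p@n,o['ee_pos'][2])
snap('wrist','w18');snap('side','s18')
cv2.imwrite('pics/s18c.png',cv2.resize(cv2.imread('pics/s18.png')[100:290,150:388],(750,600)))
E
```

```text
t: 27.8
ee_pos: [480.7, 93.7, 106.3]
orientation: [0.138, -3.135, -0.005]
ft_force: [-1.2, 0.2, -0.2]
width: 87.7
TCP box -84.99848470059966 49.10687984231474 106.32095092621637
```

View pics/w18.png

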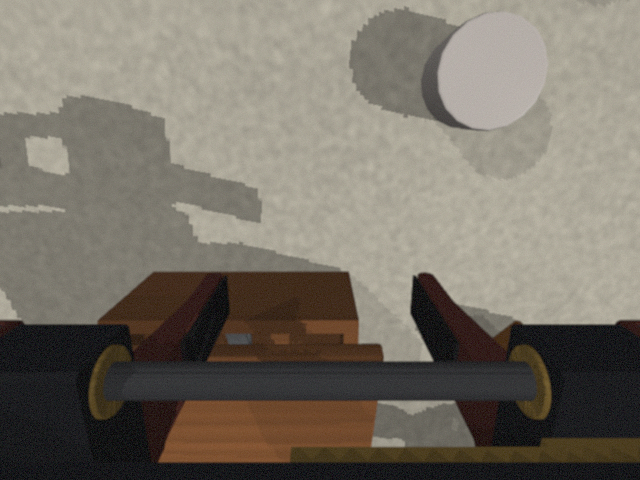

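View pics/s18c.png

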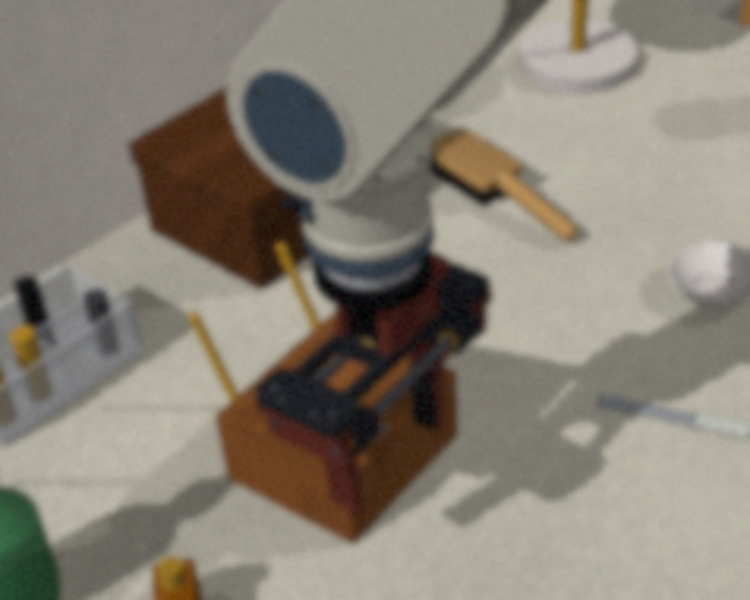

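```bash
python3 - <<'E'
from h import *
y=np.radians(5.05); b=np.array([np.cos(y),np.sin(y),0]); n=np.array([-b[1],b[0],0]); O=np.array([551.72,50.69,0])+18*b
for f,u,v in(('w17',382,346),('w18',382,346),('w18',382,358)):
    im=np.load(f'pics/{f}.npz'); o,d=ray(im,u,v); k=(75-(o-O)@n)/(d@n); p=o+k*d; print(f,'box',((p-O)@b).round(1),p[2].round(1))
c=cv2.imread('pics/w18.png'); cv2.imwrite('pics/w18c.png',cv2.resize(c[250:480,80:440],(800,511)))
E
```

```text
w17 box -55.6 167.3
w18 box -77.9 117.3
w18 box -73.3 118.6
```

View pics/w18c.png

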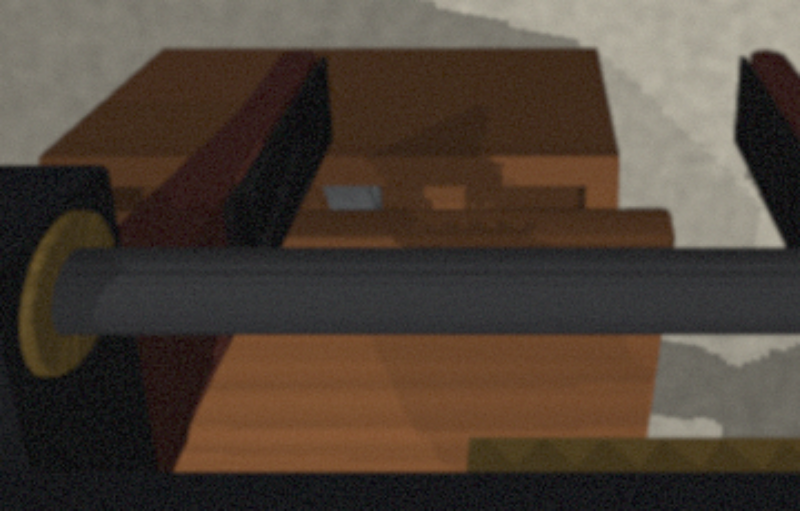

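```bash
python3 -m crank '0.5 0 3 0; 1 0 6.5 0; 1.4 0 10 0; 1.8 0 13.5 0; 2.1 0 17 0; 2.4 0 20.5 0; 2.7 0 24 0; 2.8 0 26.5 0; 3 0 28.5 0'
python3 - <<'E'
from h import *
snap('wrist','w19')
c=cv2.imread('pics/w19.png'); cv2.imwrite('pics/w19c.png',cv2.resize(c[250:480,80:440],(800,511)))
E
```

```text
t: 29.02
ee_pos: [475.7, 93.3, 76.9]
orientation: [0.137, -3.131, -0.004]
ft_force: [-5.9, 0.7, -0.0]
width: 87.7
```

View pics/w19c.png

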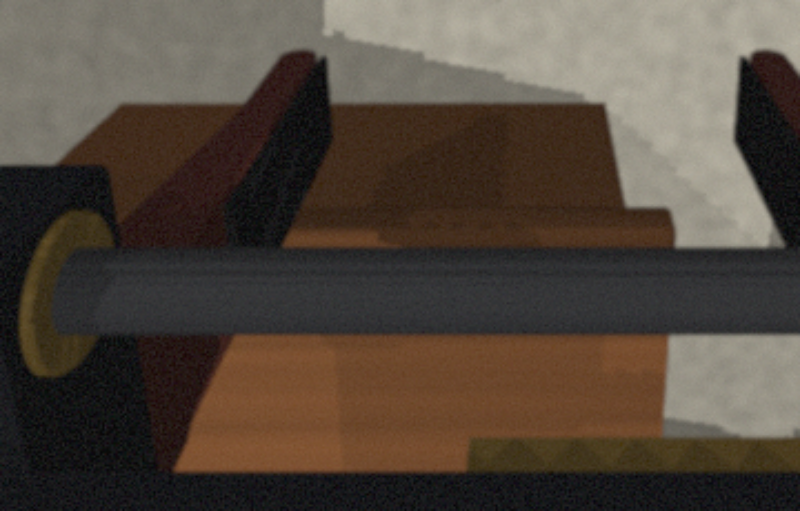

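```bash
python3 -m crank '-1.5 0 0 0; -1.5 0 2 0; -1.5 0 4 0; -1.5 0 6 0; -1.5 0 8 0; -1.5 0 10 0; -1.5 0 12 0; -1.5 0 14 0; -1.5 0 16 0; -1.5 0 18 0'
python3 - <<'E'
from h import *
snap('wrist','w20')
c=cv2.imread('pics/w20.png'); cv2.imwrite('pics/w20c.png',cv2.resize(c[250:480,80:440],(800,511)))
snap('side','s20')
cv2.imwrite('pics/s20c.png',cv2.resize(cv2.imread('pics/s20.png')[130:290,170:370],(750,600)))
E
```

```text
t: 30.32
ee_pos: [475.3, 93.1, 58.6]
orientation: [0.137, -3.128, -0.003]
ft_force: [-9.3, -0.7, 7.5]
width: 87.9
```

View pics/w20c.png

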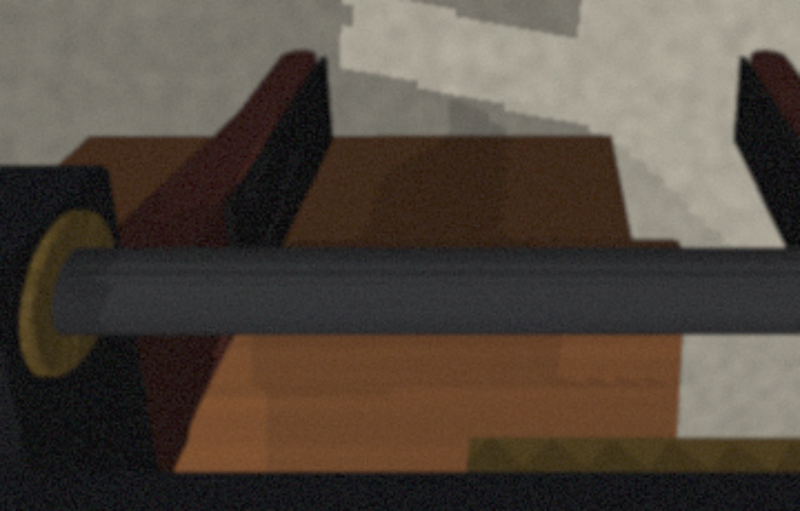

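```bash
python3 - <<'E'
from h import *
y=np.radians(5.05); b=np.array([np.cos(y),np.sin(y),0]); n=np.array([-b[1],b[0],0]); O=np.array([551.72,50.69,0])+18*b
for f,u,v in(('w19',382,344),('w20',385.5,358)):
    im=np.load(f'pics/{f}.npz'); o,d=ray(im,u,v); k=(75-(o-O)@n)/(d@n); p=o+k*d; print(f,'box',((p-O)@b).round(1),p[2].round(1))
im=np.load('pics/s20.npz')
E
python3 -m crank '1 0 0 0; 3 0 0 0; 6 0 0 0; 10 0 0 0; 14 0 0 0; 14 0 -30 0; 14 0 -80 0; 14 0 -130 0; 14 0 -170 0; 14 0 -180 0; 14 0 -180 0'
```

```text
w19 box -83.6 87.7
w20 box -82.7 77.0
t: 31.8
ee_pos: [463.2, 91.6, 238.4]
orientation: [0.137, -3.128, -0.004]
ft_force: [-0.3, 0.3, -0.6]
width: 87.9
```

```bash
python3 -m crank '0 -30 0 0; 5 -80 0 0; 10 -135 0 0; 15 -190 0 0; 20 -245 0 0; 25 -295 0 0; 25 -325 0 0; 25 -330 0 0; 25 -330 0 0' 1
cat > chk.py <<'E'
from h import *
import sys
t=snap('top','t'+sys.argv[1]); s=snap('side','sd'+sys.argv[1])
b0=cv2.imread('pics/top0.png').astype(int); b1=cv2.imread(f'pics/t{sys.argv[1]}.png').astype(int)
def mask(f,roi):
    im=cv2.imread(f'pics/{f}.png'); h=cv2.cvtColor(cv2.GaussianBlur(im,(3,3),0),cv2.COLOR_BGR2HSV)
    m=((h[...,1]>95)&((h[...,0]<18)|(h[...,0]>170))).astype(np.uint8)*255; k=np.zeros_like(m); x0,x1,y0,y1=roi; k[y0:y1,x0:x1]=m[y0:y1,x0:x1]; return k
for f in('top0','t'+sys.argv[1]):
    k=mask(f,(270,375,146,235)); c=max(cv2.findContours(k,0,2)[0],key=cv2.contourArea)
    print(f,'area',cv2.contourArea(c),'rect',cv2.minAreaRect(c),'poly',cv2.approxPolyDP(c,4,True).reshape(-1,2).tolist())
for f in('side0','sd'+sys.argv[1]):
    k=mask(f,(212,305,195,275)); c=max(cv2.findContours(k,0,2)[0],key=cv2.contourArea)
    print(f,'area',cv2.contourArea(c),'poly',cv2.approxPolyDP(c,3,True).reshape(-1,2).tolist())
d=np.abs(b1-b0).max(2); 
for nm,(x0,x1,y0,y1) in dict(bottle=(183,225,118,168),perfume=(220,248,180,210),jar=(248,284,260,295),file=(398,432,238,300),brush=(465,500,90,180),dish=(468,512,218,264),white=(155,245,305,400),black=(150,183,210,245),box=(270,375,125,235)).items():
    print(nm,(d[y0:y1,x0:x1]>40).sum(),end='; ')
E
python3 chk.py 1
```

```text
t: 32.92
ee_pos: [466.3, -238.6, 236.3]
orientation: [0.136, -3.126, -0.006]
ft_force: [0.5, 0.9, 0.7]
width: 2.0
top0 area 4495.0 rect ((320.96484375, 185.74745178222656), (66.59619903564453, 70.8800277709961), 84.68545532226562) poly [[349, 150], [286, 156], [289, 221], [359, 215]]
t1 area 4368.0 rect ((320.77532958984375, 184.70831298828125), (64.74839782714844, 70.75879669189453), 84.4006576538086) poly [[352, 153], [286, 156], [290, 220], [359, 212]]
side0 area 3466.0 poly [[258, 200], [219, 233], [224, 252], [262, 270], [293, 238], [294, 226], [301, 218]]
sd1 area 3464.0 poly [[258, 199], [219, 233], [224, 252], [262, 270], [293, 238], [293, 226], [299, 216]]
bottle 0; perfume 0; jar 0; file 0; brush 81; dish 480; white 0; black 0; box 208;
```

```bash
python3 - <<'E'
from h import *
y=np.radians(5.05); b=np.array([np.cos(y),np.sin(y),0]); n=np.array([-b[1],b[0],0]); O=np.array([551.72,50.69,0])+18*b
o=ctrl.get_obs();M=R.from_rotvec(o['orientation']).as_matrix()
print(M.T@(O+25*b+np.array([0,0,112])-o['ee_pos']))
# front edge subpixel fits
for f in('top0','t1'):
    g=cv2.GaussianBlur(cv2.cvtColor(cv2.imread(f'pics/{f}.png'),cv2.COLOR_BGR2LAB),(3,3),0)[...,1].astype(float)
    us=np.arange(296,354); vs=[]
    for u in us:
        c=g[205:232,u]; gr=np.abs(np.diff(c)); i=gr.argmax(); w=gr[max(i-2,0):i+3]; vs.append(205.5+(w*np.arange(max(i-2,0),max(i-2,0)+len(w))).sum()/w.sum())
    p=np.polyfit(us-325,vs,1); r=np.array(vs)-np.polyval(p,us-325); print(f,'front row at u=325',p[1].round(2),'slope',p[0].round(4),'rms',r.std().round(2))
    for lo,hi,vv in((275,300,range(175,215)),(345,372,range(160,205))):
        xs=[lo+.5+np.abs(np.diff(g[v,lo:hi])).argmax() for v in vv]; q=np.polyfit(np.array(vv)-190,xs,1); print('  side col',q[1].round(2),q[0].round(4))
E
```

```text
[-154.6693025   279.69056511  124.259193  ]
top0 front row at u=325 218.87 slope -0.0992 rms 0.15
  side col 285.48 0.0942
  side col 356.85 0.1017
t1 front row at u=325 216.92 slope -0.0998 rms 0.14
  side col 285.57 0.0911
  side col 356.89 0.1094
```

```bash
python3 -m crank '-15 28 0 0; -40 75 0 0; -67 122 0 0; -95 172 0 0; -122 222 0 0; -145 262 0 0; -154.7 279.7 30 0; -154.7 279.7 70 0; -154.7 279.7 105 0; -154.7 279.7 120 0; -154.7 279.7 124 0'
python3 -m crank '0 0 2 0; 0 0 5 0; 0 0 7 0; 0 0 9 0; 0 0 11 0; 0 0 11 0'
```

```text
t: 34.4
ee_pos: [594.1, 55.1, 111.8]
orientation: [0.139, -3.126, -0.005]
ft_force: [0.2, 0.1, 0.5]
width: 0.3
t: 35.15
ee_pos: [593.9, 55.0, 100.7]
orientation: [0.139, -3.125, -0.005]
ft_force: [-0.3, 0.1, -0.4]
width: 0.5
```

```bash
python3 -m crank '0 0 1 0; 0 0 2 0; 0 0 3 0; 0 0 3 0'
```

```text
t: 35.65
ee_pos: [594.1, 55.1, 100.3]
orientation: [0.139, -3.126, -0.005]
ft_force: [-8.0, -1.1, 23.7]
width: 0.4
```

```bash
python3 -m crank '0 0 1.5 0; 1 0 1.5 0; 2 0 1.5 0; 3 0 1.5 0; 4 0 1.5 0; 4 0 1.5 0'
python3 -m crank '0 0 -3 0; 0 0 -12 0; 20 0 -12 0; 50 0 -12 0; 75 0 -12 0; 80 0 -9 0; 80 0 -4 0; 80 0 0 0; 80 0 2 0; 80 0 2 0'
```

```text
t: 36.4
ee_pos: [592.8, 55.0, 100.4]
orientation: [0.139, -3.132, -0.006]
ft_force: [4.7, -0.0, 5.5]
width: 0.3
t: 37.65
ee_pos: [514.2, 47.9, 100.2]
orientation: [0.14, -3.133, -0.006]
ft_force: [-5.8, -1.3, 20.3]
width: 0.3
```

Front and rear contact heights agree: 100.2 against 100.3, so the lid top is at about 78 mm. It is level and home. I'll withdraw and check.

```bash
python3 -m crank '0 0 -4 0; 0 0 -30 0; 0 0 -80 0; 0 0 -130 0; 10 -40 -135 0; 15 -95 -135 0; 20 -150 -135 0; 25 -205 -135 0; 30 -260 -135 0; 35 -310 -135 0; 35 -340 -135 0; 35 -340 -135 0'
python3 chk.py 2; python3 - <<'E'
from h import *
for f in('top0','t1','t2'):
    g=cv2.GaussianBlur(cv2.cvtColor(cv2.imread(f'pics/{f}.png'),cv2.COLOR_BGR2LAB),(3,3),0)[...,1].astype(float)
    us=np.arange(296,354); vs=[]
    for u in us:
        c=g[205:232,u]; gr=np.abs(np.diff(c)); i=gr.argmax(); w=gr[max(i-2,0):i+3]; vs.append(205.5+(w*np.arange(max(i-2,0),max(i-2,0)+len(w))).sum()/w.sum())
    p=np.polyfit(us-325,vs,1); print('\n',f,p.round(3))
# dish/brush/bystander shift in side view, unaffected by arm?
a=cv2.imread('pics/side0.png').astype(int);c=cv2.imread('pics/sd2.png').astype(int);d=np.abs(a-c).max(2)
for nm,(x0,x1,y0,y1) in dict(dish=(358,400,170,203),file=(335,392,218,242),brush=(283,335,138,178),jar=(272,306,292,328),perfume=(195,218,274,304),black=(168,184,338,376),white=(252,358,365,460)).items(): print(nm,(d[y0:y1,x0:x1]>40).sum(),end='; ')
print(ctrl.get_obs()['t'])
E
```

```text
t: 39.15
ee_pos: [510.6, -296.3, 233.6]
orientation: [0.135, -3.133, -0.005]
ft_force: [0.2, 1.1, 0.6]
width: 0.8
top0 area 4495.0 rect ((320.96484375, 185.74745178222656), (66.59619903564453, 70.8800277709961), 84.68545532226562) poly [[349, 150], [286, 156], [289, 221], [359, 215]]
t2 area 4378.0 rect ((320.87908935546875, 184.74240112304688), (64.7398681640625, 70.86546325683594), 84.50768280029297) poly [[352, 153], [286, 156], [290, 220], [359, 212]]
side0 area 3466.0 poly [[258, 200], [219, 233], [224, 252], [262, 270], [293, 238], [294, 226], [301, 218]]
sd2 area 3466.5 poly [[257, 199], [219, 233], [224, 252], [262, 270], [293, 238], [293, 226], [299, 217]]
bottle 0; perfume 0; jar 0; file 8; brush 357; dish 4; white 0; black 0; box 204; 
 top0 [-9.90000e-02  2.18868e+02]

 t1 [-1.00000e-01  2.16921e+02]

 t2 [-9.70000e-02  2.17071e+02]
dish 0; file 0; brush 0; jar 0; perfume 0; black 0; white 0; 39.25
```

```bash
python3 -c "
from workcell import ctrl
print(ctrl.close_job())"
```

```text
the job is handed in; nothing more can be done
None
```

The job is handed in at about 39 s of the 64 s allowed: the clip is in the well and the lid is closed. The hand-in reports no verdict.

**What I did:**
- **Opening:** I tipped the lid up with the finger sides against its front edge and left it leaning on the stays on its own.
- **Clip:** I laid the steel clip in the middle of the well. The last picture before the lid came down showed it there.
- **Closing:** I pulled the lid forward past balance and caught it on one finger. I then lowered it step by step with light pressure towards the stays.

**Last checks:**
- **Lid height:** Pressing lightly on the lid gave contact at about 78 mm at both the rear and the front (TCP at 100.3 and 100.2 mm). That matches a flat, fully seated lid.
- **Bystanders:** The side view before and after showed no change for the dish, file, brush, jar, perfume bottle, black clip or white lid. I compared the bottle only in the top view, where it also showed no change. In that view the brush area differed, which I put down to the arm's shadow.
- **Forces:** The highest reading I saw was 24 N on the wrist, during the press test.

**What disagreed:**
- **Lid position:** The lid sits about 3 to 4 mm further back than at the start, although only about 2 mm of gap to the stays was expected. It is within the plug's play, and a light drag forward moved it only about 0.3 mm.
- **No final look:** The picture-viewing limit ran out just before the end, so the final state was checked with numbers only. The front-edge height I worked out from the last wrist picture came to 77 mm rather than 70 mm, which I take to be measuring error, because the press test put the lid flat.

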